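# Gauge the candle holders and sort the pairs

## Task

Two pairs of candle holders stand on the sloping easel. With the pin gauge from its stand, try every holder's bore in turn, from left to right as seen from the robot: let the pin in until its brass shoulder meets the top or it stops on hardened grout, without forcing it, then put the gauge back in its stand. Keeping each pair together, lift it in one grasp and set it down, side by side and upright, in the white ready tray if both bores took the gauge or in the red rework tray if either did not; drop nothing and leave the other things on the table where they are.

Things in the scene. Friction and masses are not known exactly. Their poses are not given: they have to be found in the camera images.
- gauge_grip (a point): Middle of the handle of the loose pin gauge (120 g), upright in its stand at the start: square aluminium handle 18 x 18 mm (faces square to its x and y), 56 mm long, two green bands; z along it, up. Under the handle a brass shoulder 23 mm across, 5 mm thick, lower face 33 mm below this point; then the steel pin, 12 mm across, 34 mm long, its last 3 mm tapered to 8 mm.
- gauge_tip (a point): Tip of the gauge's pin, on its axis, 67 mm below gauge_grip along the gauge's z (34 mm below the shoulder's lower face).
- gauge_stand: Fixed stand for the gauge: dark wooden block 50 x 50 mm on a steel base 70 x 70 x 6 mm, 46 mm tall in all; origin at the centre of its underside, z up. Upright bore 15.5 mm across in the middle of its top, 36 mm deep; the gauge's shoulder rests on the top, so that the pin's tip stands 12 mm above the table.
- easel: Fixed wooden bench easel with its back to the robot: board 340 mm wide (y), 140 mm long, sloping 30 degrees, high edge (92 mm above the table) towards the robot, low edge (22 mm) away from it, with a ledge 14 mm out of the board. Origin under its middle, x away from the robot, z up. The holders stand square on the board, loose, low end against the ledge, their length along the slope.
- place_1 (a point): First place on the easel (farthest left, y positive, seen from the robot): centre of the bore's mouth of the holder that stands there. z is square to the board, leaning 30 degrees from vertical away from the robot; y along the ledge to the left, x down the slope. 
- place_2 (a point): Second place: 28 mm to the right of place_1; the holders at places 1 and 2 are a pair, about 2 mm apart.
- place_3 (a point): Third place, 142 mm to the right of place_2.
- place_4 (a point): Fourth place (farthest right), 28 mm to the right of place_3; the holders at places 3 and 4 are the other pair.
- ready_tray: Fixed white plastic tray, 220 mm (x) by 130 mm (y), walls 4 mm thick and 18 mm tall; origin at the centre of its underside, inner floor 4 mm above it. Either to the robot's left or right.
- rework_tray: Fixed red plastic tray, same sizes as ready_tray, on the other side. The end of each tray towards the robot (its -x half) is free.
- tealight_pot: Bystander in the far half of the ready tray: mosaic pot, 52 mm across, 40 mm tall, origin under its middle.
- scrub_brush: Bystander in the far end of the rework tray: wooden brush 110 mm long lying along the tray's y, 22 mm wide, 25 mm tall, origin under its middle.
- mug: Bystander among the work: sage-green mug 84 mm across and 80 mm tall, a handle on its +y side reaching 70 mm from its middle, a palette knife leaning out to 140 mm above the table and 80 mm from its middle. Origin under its middle.
- tile_stack: Bystander among the work: four white tiles 50 x 50 mm in a stack 25 mm tall; origin under its middle.
- glue_bottle: Bystander beyond the easel: bottle 54 mm across, 150 mm tall; origin under its middle.
- loose_tile: Bystander beyond the easel: tile 75 x 75 x 6 mm lying flat; origin under its middle.
- nippers: Bystander beyond the easel: red-handled wheeled nippers lying flat, about 178 x 70 x 20 mm; origin under the pivot.
- holder_a_centre (a point): Centre (half-way up) of one of four look-alike mosaic candle holders, clay blocks 26 mm (y) by 58 mm (x) by 44 mm tall (z), 80 to 150 g. Bore in the middle of the top, along z, 15 mm across and 36 mm deep. In exactly one of the four, a different one each time, the lower 25 mm of the bore is filled by a lump of hardened grout, and the pin stops 11 mm in. The holders are mixed among the places.
- holder_b_centre (a point): Centre (half-way up) of one of four look-alike mosaic candle holders, clay blocks 26 mm (y) by 58 mm (x) by 44 mm tall (z), 80 to 150 g. Bore in the middle of the top, along z, 15 mm across and 36 mm deep. In exactly one of the four, a different one each time, the lower 25 mm of the bore is filled by a lump of hardened grout, and the pin stops 11 mm in. The holders are mixed among the places.
- holder_c_centre (a point): Centre (half-way up) of one of four look-alike mosaic candle holders, clay blocks 26 mm (y) by 58 mm (x) by 44 mm tall (z), 80 to 150 g. Bore in the middle of the top, along z, 15 mm across and 36 mm deep. In exactly one of the four, a different one each time, the lower 25 mm of the bore is filled by a lump of hardened grout, and the pin stops 11 mm in. The holders are mixed among the places.
- holder_d_centre (a point): Centre (half-way up) of one of four look-alike mosaic candle holders, clay blocks 26 mm (y) by 58 mm (x) by 44 mm tall (z), 80 to 150 g. Bore in the middle of the top, along z, 15 mm across and 36 mm deep. In exactly one of the four, a different one each time, the lower 25 mm of the bore is filled by a lump of hardened grout, and the pin stops 11 mm in. The holders are mixed among the places.
Not all that is in view belongs to the job. Leave any blue look-alike of the part that bears holder_a_centre alone.

How it is judged:
By the outcome, as a careful person would: the job done as asked, in the order asked, and still so for the second after the job is handed in, with the robot touching nothing.
It also fails if it takes over 72 s, if anything falls off the work surface, if the arm or the gripper's body presses on something with over 40 N, if the wrist force passes 120 N, or if a joint passes its speed limit or range.

## Robot

A 6-joint arm with a two-finger parallel gripper is mounted at the origin on the work surface. World frame = base frame: x ahead of the robot, y to its left, z up, the work surface at z = 0. Lengths are in mm, angles in degrees, forces in N, time in s.
With the tool pointing down it reaches from about 350 to 850 mm from the base axis. Payload 8.1 kg.
Tool frame: the origin (TCP) lies at the very end of the fingers, on their centre line; the grasp point (between the pads) lies r.tcp_to_grasp behind it (r.tcp_to_grasp is the distance from the TCP to the grasp point, in mm); z points along the fingers, y is the line along which they close (so a half turn about z gives the same grasp; the last joint's range is limited). The gripper opens to 85 mm and grips with 20 to 120 N. Pads are 22 mm wide; open, the fingers measure 114 mm over their backs; the gripper's body (76 mm by 85 mm) begins 54 mm behind the grasp point. The pads swing forward as they close: fully open they stand 13 mm farther back than shut.
Start: joints at [-80.237, 7.471, 85.268, -0, 87.261, -4.893], TCP at [151.832, -580.476, 231.292] pointing down, gripper open.
Joint ranges: [-169.43, 169.43], [-51.17, 129.36], [1.28, 143.12], [-76.62, 256.62], [0, 156.53], [-152.29, 152.29]. Speed limits (degrees/s): [136.94, 136.94, 159.86, 180, 180, 180].

## Interface

Orientations are given as [roll, pitch, yaw] about the fixed x, y, z axes, in that order (R = Rz(yaw) Ry(pitch) Rx(roll)).
In Python, from bench import r gives the robot as it stands.
- The arm moves only by the shell command python3 -m handwheel 'ROWS' [OPENING] [FORCE]. ROWS is JSON, a list of rows, each a list of 4 numbers: the shift along the tool's x, y, z in m, then the turn about the tool's z in degrees. A call has 1 to 10 rows; each row shifts and turns the commanded pose from where the row before left it, along the tool's axes as they then stand; what a row does not reach is not made up. A row lasts 1/10 s, in which the tool goes at most 50 mm and 8.59 degrees, less where a joint would pass 70% of its speed; a pose out of reach is approached as far as the arm can. A call is refused whole if a number of a shift passes 0.05 or a number of a turn 8.59, either way. A call with a gripper value outside its range is refused whole. OPENING is the finger opening in m, from 0 to 0.0854, set as the call begins (- or left out, the last holds). The fingers move at their own pace and stop on an object; FORCE is the grip in N (left out, the last holds). Time passes only in rows, so rows that do not move let the fingers close. It gives the time, the measured TCP pose, the force, the opening and the grip force at its end, in the units of the state.
- r.sense(): the state, without advancing time (a new reading comes with each control period).
- r.snapshot(name): name is "scene" or "top"; returns the picture (420x560x3 uint8, red, green, blue); there is no depth.
- r.camera_params(name): a dict with "fx", "fy", "cx", "cy" (pixels), "R" (3x3) and "t" (3): a world point X has camera coordinates R X + t. Camera axes: x right, y down, z forward; pixel columns grow to the right and rows downward; lengths in mm; the calibration is good to about 2 mm. A picture is of the moment at which its call begins. camera_params takes no time and is no camera call.
- r.hand_in(): hands the job in; it is judged then, once.
The state is a dict: "time": time; "joint_pos": joint angles; "qd": joint speeds; "joint_efforts": joint torques, N m; "tool_pos": TCP position; "tcp_rot": TCP orientation; "ft_force": force on the tool from outside, world axes, zero at the start; "wrist_torque": the same for the moment, N m; "finger_gap": finger opening in mm; "grip_force": force on a finger pad.
Only numpy, scipy, OpenCV 4.12 (cv2) and the standard library are available. Lean on these libraries where they do the work, as an engineer would, in place of code of your own. Each camera call takes 0.05 s, during which the arm holds its last target. There are 200 camera calls.

## Working session

There is one attempt and no reset: what is moved stays moved. The work goes in short steps, Python scripts to look and compute and a shell command to move; the robot and the scene stay as the last step left them, time stands still between calls to the robot, and variables do not carry over. Pictures are saved under pics/ and viewed, at most 10 in all, crops included, and the job is handed in when it is done.

```bash
ls; mkdir -p pics; cat > look.py <<'E'
from bench import r
import cv2,sys
for n in sys.argv[2:]:
    cv2.imwrite(f"pics/{sys.argv[1]}_{n}.png", cv2.cvtColor(r.snapshot(n),cv2.COLOR_RGB2BGR))
E
python3 look.py a scene top; python3 -c "
from bench import r
s=r.sense();print(r.tcp_to_grasp,s['time'],s['tool_pos'],s['tcp_rot'],s['finger_gap'])
for n in('scene','top'):print(r.camera_params(n))"
```

```text
pics
18.700000000000003 0.1 [ 151.77628646 -579.95111447  230.32740846] [-1.79901602e+02 -9.19144762e-03  1.46599666e+01] 85.59608476189774
{'fx': 436.5776307772955, 'fy': 436.5776307772955, 'cx': 283.32921597497136, 'cy': 215.5342074739095, 'R': array([[-0.84785424,  0.53007762, -0.01268458],
       [ 0.31181239,  0.47910659, -0.82050589],
       [-0.42885454, -0.6996246 , -0.57149733]]), 't': array([ 508.01072472, -106.0875446 , 1321.01558571])}
{'fx': 479.6439321547311, 'fy': 479.6439321547311, 'cx': 275.56175034102154, 'cy': 214.12463706537721, 'R': array([[ 0.02626004, -0.99952971,  0.01583556],
       [-0.9805501 , -0.02883714, -0.19413891],
       [ 0.19450426, -0.01042947, -0.98084623]]), 't': array([  -9.41373748,  614.09267025, 1183.32533756])}
```

View pics/a_top.png

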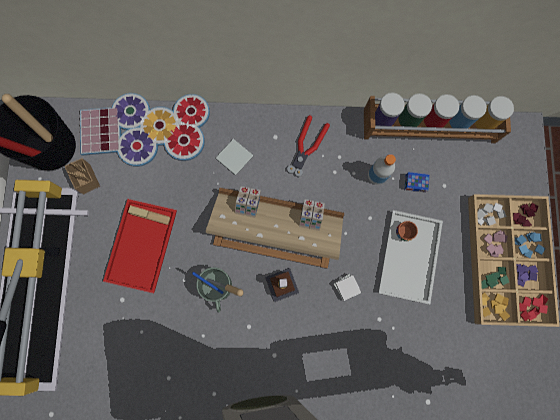

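View pics/a_scene.png

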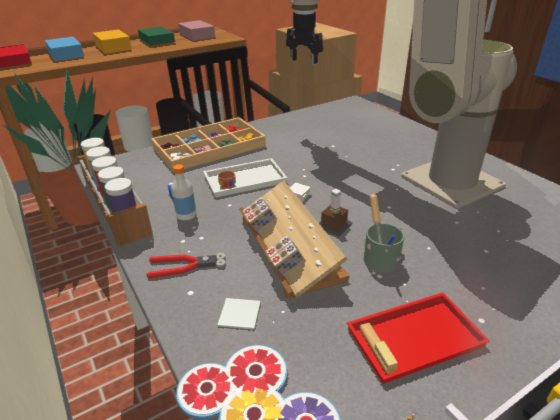

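```bash
python3 -c "
import cv2
a=cv2.imread('pics/a_top.png')[180:300,195:355];cv2.imwrite('pics/b_top.png',cv2.resize(a,None,fx=5,fy=5,interpolation=cv2.INTER_CUBIC))
a=cv2.imread('pics/a_scene.png')[180:300,230:360];cv2.imwrite('pics/b_scene.png',cv2.resize(a,None,fx=5,fy=5,interpolation=cv2.INTER_CUBIC))"
```

```text
(no output)
```

View pics/b_top.png

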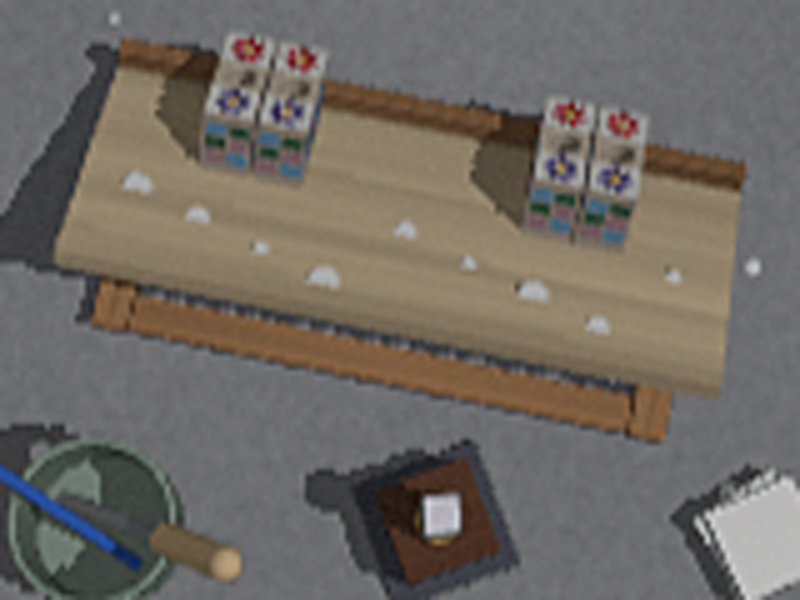

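View pics/b_scene.png

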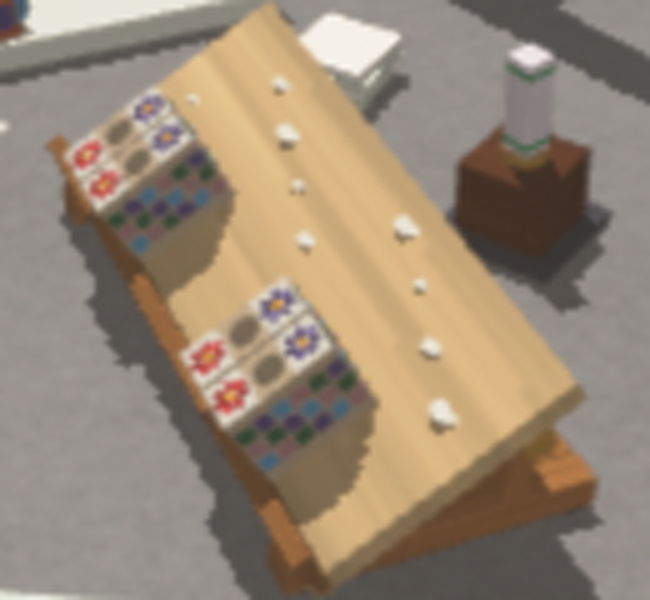

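```bash
cat > geo.py <<'E'
import numpy as np, cv2
from bench import r
C={n:r.camera_params(n) for n in('scene','top')}
def ray(n,p):
    c=C[n];d=c['R'].T@np.array([(p[0]-c['cx'])/c['fx'],(p[1]-c['cy'])/c['fy'],1])
    return -c['R'].T@c['t'],d/np.linalg.norm(d)
def plane(n,p,z):
    o,d=ray(n,p);return o+d*(z-o[2])/d[2]
def tri(pt,ps):
    A=[];b=[]
    for n,p in(('top',pt),('scene',ps)):
        o,d=ray(n,p);P=np.eye(3)-np.outer(d,d);A.append(P);b.append(P@o)
    return np.linalg.lstsq(np.vstack(A),np.hstack(b),rcond=None)[0]
def proj(n,X):
    c=C[n];q=c['R']@X+c['t'];return q[:2]/q[2]*c['fx']+[c['cx'],c['cy']]
E
python3 - <<'E'
from geo import *
np.set_printoptions(precision=1,suppress=True)
T=lambda p:(195+(p[0]-2)/5,180+(p[1]-2)/5); S=lambda p:(230+(p[0]-2)/5,180+(p[1]-2)/5)
for a,b in zip([(243,77),(297,88),(567,146),(622,155)],[(270,370),(245,332),(138,160),(119,131)]): print('bore',tri(T(a),S(b)))
print('handle top',tri(T((441,513)),S((530,55))),plane('top',T((441,513)),107),plane('scene',S((530,55)),107))
print('high edge',plane('top',T((58,255)),92),plane('top',T((718,393)),92),plane('scene',S((580,390)),92),plane('scene',S((270,8)),92))
print('base',[plane('top',T(p),6)[:2] for p in((465,445),(515,560),(395,600),(355,490))])
im=cv2.imread('pics/a_top.png');hsv=cv2.cvtColor(im,cv2.COLOR_BGR2HSV)
def blob(m,box):
    x0,y0,x1,y1=box;k=np.zeros(m.shape,np.uint8);k[y0:y1,x0:x1]=1
    c=max(cv2.findContours((m&(k>0)).astype(np.uint8),cv2.RETR_EXTERNAL,cv2.CHAIN_APPROX_NONE)[0],key=cv2.contourArea)
    return c
H,Sa,V=cv2.split(hsv)
for n,m,b,z in(('white',(Sa<40)&(V>140),(370,200,450,310),18),('red',((H<8)|(H>172))&(Sa>150)&(V>80),(95,190,185,300),18),('handle',(Sa<50)&(V>130),(272,272,292,296),107)):
    q=cv2.boxPoints(cv2.minAreaRect(blob(m,b)));w=np.array([plane('top',p,z)[:2] for p in q]);print(n,w.mean(0),w.tolist(),np.linalg.norm(w-np.roll(w,1,0),axis=1))
E
```

```text
bore [657.4  93.4  76.6]
bore [652.6  65.3  76.2]
bore [626.7 -74.7  77. ]
bore [ 622.5 -102.7   76.9]
handle top [436.8 -13.5 104.3] [437.1 -13.8 107. ] [439.2  -9.7 107. ]
high edge [560.7 180.4  92. ] [ 500.8 -150.6   92. ] [566.4 189.9  92. ] [ 508.9 -140.8   92. ]
base [array([478.7, -28.7]), array([419.2, -56.2]), array([396.9,   6.2]), array([453.5,  28.9])]
white [ 519.5 -355.2] [[415.04520198054854, -264.9558016469311], [643.7876146420185, -308.1008865350776], [623.4500295839148, -447.78329933010343], [395.83900936452153, -399.87683889743965]] [136.3 232.8 141.2 232.6]
red [530.5 363.2] [[434.56837892042273, 450.70433822555276], [659.3416170964264, 410.6183250575364], [625.4683121768069, 273.3344786673152], [402.7180437657739, 317.9460554272264]] [136.5 228.3 141.4 227.2]
handle [436.4 -14.3] [[444.59975441536955, -6.826650824999039], [444.9967387488561, -21.400410140807907], [428.1656465004395, -21.771409555123064], [427.7730778001917, -7.238468834379244]] [16.8 14.6 16.8 14.5]
```

```bash
python3 -c "
import cv2,numpy as np
a=cv2.imread('pics/a_top.png')[270:300,266:300];b=cv2.imread('pics/a_scene.png')[185:220,318:352]
f=lambda i:cv2.resize(i,(390,400),interpolation=cv2.INTER_NEAREST)
cv2.imwrite('pics/c.png',np.hstack([f(a),f(b)]))"
```

```text
(no output)
```

View pics/c.png

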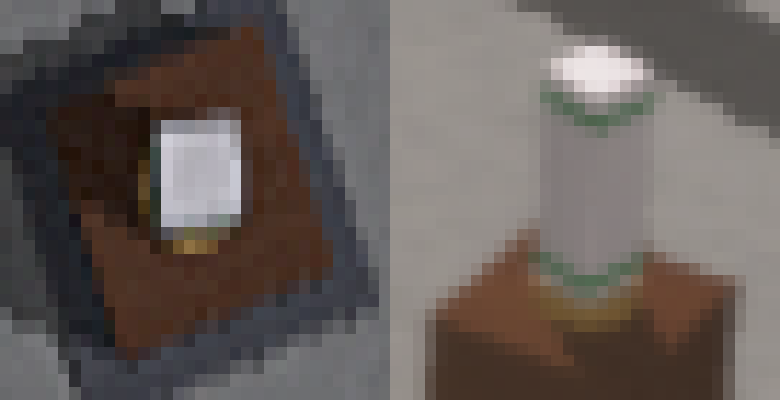

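```bash
python3 -m handwheel '[[0,0,0,7.33],[0,0,0,7.33],[0.02,-0.04,0,0],[0.02,-0.04,0,0],[0.02,-0.04,0,0],[0.02,-0.04,0,0],[0.02,-0.04,0,0],[0.02,-0.04,0,0],[0.02,-0.04,0,0],[0.02,-0.04,0,0]]' 0.06
python3 -m handwheel '[[0.02,-0.04,0,0],[0.02,-0.04,0,0],[0.02,-0.04,0.01,0],[0.02,-0.04,0.02,0],[0.02,-0.04,0.02,0],[0.01,-0.02,0.01,0],[0,0,0,0]]'
```

```text
time: 1.1
tool_pos: [312.1, -258.7, 231.0]
tcp_rot: [-180.0, 0.0, -0.0]
ft_force: [1.5, -0.5, -0.2]
finger_gap: 60.3
grip_force: 0.0
time: 1.8
tool_pos: [421.1, -37.6, 168.9]
tcp_rot: [-179.9, 0.2, 0.2]
ft_force: [-0.8, 0.1, -0.2]
finger_gap: 59.5
grip_force: 0.0
```

```bash
python3 -m handwheel '[[0.016,-0.025,0,0],[0,0,0,0],[0,0,0,0]]' 0.05; python3 -c "
from bench import r;s=r.sense();print(s['tool_pos'],s['qd'])"; python3 look.py d scene top
python3 -c "
import cv2,numpy as np
a=cv2.imread('pics/d_top.png')[240:315,240:325];b=cv2.imread('pics/d_scene.png')[145:250,290:390]
f=lambda i:cv2.resize(i,(390,400))
cv2.imwrite('pics/d.png',np.hstack([f(a),f(b)]))"
```

```text
time: 2.1
tool_pos: [437.7, -15.9, 171.4]
tcp_rot: [180.0, 0.0, 0.0]
ft_force: [-0.2, 0.1, 0.6]
finger_gap: 50.2
grip_force: 0.0
[437.68554097 -15.88268905 171.37008885] [-1.13729875 -0.66949489  0.6352474  -0.15248127  0.148569   -0.20692329]
```

View pics/d.png

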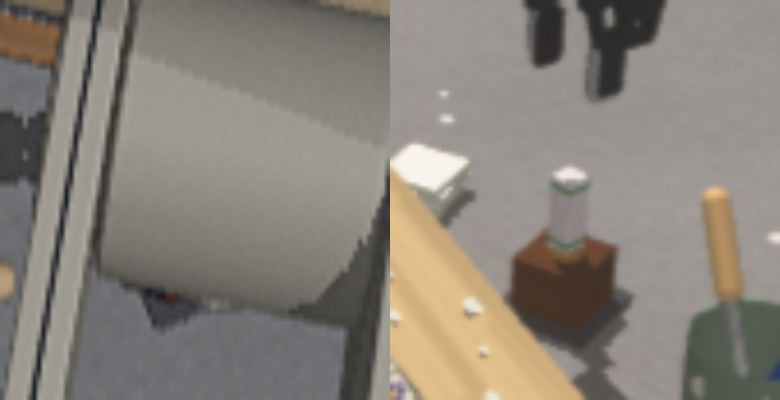

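```bash
python3 -m handwheel '[[0,-0.003,0.03,0],[0,0,0.035,0],[0,0,0.03,0],[0,0,0.016,0],[0,0,0,0]]' 0.05
python3 -m handwheel '[[0,0,0,0],[0,0,0,0],[0,0,0,0],[0,0,0,0],[0,0,0,0]]' 0.0 30
```

```text
time: 2.7
tool_pos: [435.2, -13.1, 57.7]
tcp_rot: [-180.0, 0.3, -0.1]
ft_force: [0.1, 1.0, 0.5]
finger_gap: 50.2
grip_force: 0.0
time: 3.2
tool_pos: [439.2, -13.0, 62.0]
tcp_rot: [179.9, -0.2, 0.0]
ft_force: [-0.8, -1.0, 6.9]
finger_gap: 18.6
grip_force: 29.7
```

```bash
python3 -m handwheel '[[0,0,-0.02,0],[0,0,-0.03,0],[0,0,0,5.05],[0,0,0,5.05],[0.03,0,0,0],[0.03,0,0,0],[0,0,0,0],[0,0,0,0]]'; python3 -m handwheel '[[0.006,0,0,0],[0.006,0,0,0],[0,0,0,0]]'
```

```text
time: 4.0
tool_pos: [496.9, -23.0, 110.2]
tcp_rot: [-180.0, 0.1, -10.1]
ft_force: [0.4, 0.6, -1.2]
finger_gap: 18.1
grip_force: 30.2
time: 4.3
tool_pos: [509.4, -25.2, 110.8]
tcp_rot: [-180.0, -0.1, -10.1]
ft_force: [0.0, 0.4, -0.5]
finger_gap: 17.9
grip_force: 30.2
```

```bash
python3 -m handwheel '[[0.006,0,0,0],[0.006,0,0,0]]';python3 -m handwheel '[[0.006,0,0,0],[0.003,0,0,0],[0,0,0,0]]'
```

```text
time: 4.5
tool_pos: [520.0, -27.0, 110.2]
tcp_rot: [-180.0, 0.1, -10.1]
ft_force: [-7.5, 2.1, 3.9]
finger_gap: 17.8
grip_force: 30.3
time: 4.8
tool_pos: [528.5, -28.5, 109.7]
tcp_rot: [-180.0, 0.2, -10.1]
ft_force: [-3.9, 0.9, 0.5]
finger_gap: 17.9
grip_force: 30.0
```

```bash
python3 -m handwheel '[[0.006,0,0,0],[0.004,0,0,0]]';python3 -m handwheel '[[0.004,0,0,0],[0,0,0,0]]'; python3 look.py e scene
python3 -c "
import cv2,numpy as np
b=cv2.imread('pics/e_scene.png')[120:240,250:370]
cv2.imwrite('pics/e.png',cv2.resize(b,(600,600),interpolation=cv2.INTER_CUBIC))"
```

```text
time: 5.0
tool_pos: [537.2, -30.1, 108.7]
tcp_rot: [-180.0, 0.3, -10.1]
ft_force: [-7.7, 1.4, -3.2]
finger_gap: 18.0
grip_force: 29.5
time: 5.2
tool_pos: [541.4, -30.9, 108.7]
tcp_rot: [180.0, 0.3, -10.1]
ft_force: [-5.6, 0.9, -2.8]
finger_gap: 17.6
grip_force: 29.8
```

View pics/e.png

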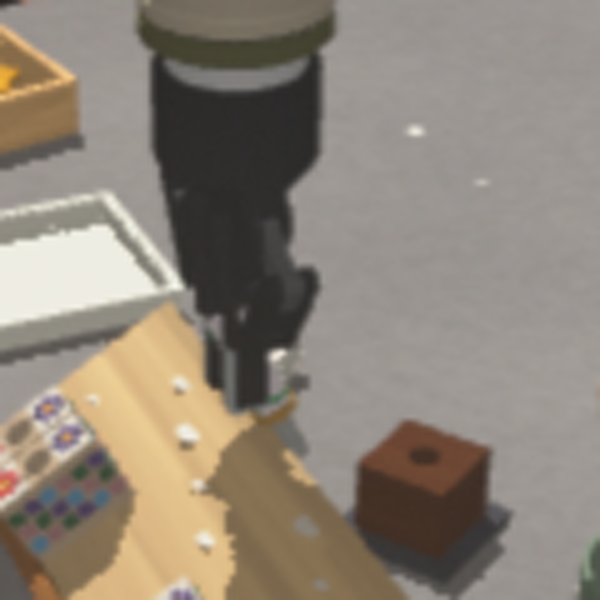

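```bash
python3 -m handwheel '[[0.003,0,0,0],[0,0,0,0]]';python3 -m handwheel '[[0.003,0,0,0],[0,0,0,0]]'
```

```text
time: 5.45
tool_pos: [544.2, -31.5, 108.8]
tcp_rot: [180.0, 0.3, -10.1]
ft_force: [-6.9, 1.5, -0.5]
finger_gap: 17.8
grip_force: 29.9
time: 5.65
tool_pos: [547.2, -31.9, 108.7]
tcp_rot: [-180.0, 0.3, -10.1]
ft_force: [-7.0, 0.3, -1.8]
finger_gap: 17.6
grip_force: 30.0
```

```bash
python3 -m handwheel '[[0.005,0,-0.02,0],[0.01,0,-0.05,0],[0,0,0,0],[0,0,0,0],[0,0,0,0]]'; python3 look.py f scene
python3 -c "
import cv2,numpy as np
from geo import *
s=r.sense();p=s['tool_pos'];print(p,s['tcp_rot'])
q=proj('scene',p);print(q);x,y=int(q[0]),int(q[1])
b=cv2.imread('pics/f_scene.png')[y-25:y+55,x-40:x+60];print(x-40,y-25)
cv2.imwrite('pics/f.png',cv2.resize(b,(800,640),interpolation=cv2.INTER_CUBIC)[:600])"
```

```text
time: 6.15
tool_pos: [563.3, -34.9, 178.4]
tcp_rot: [180.0, 0.1, -10.1]
ft_force: [0.9, 0.6, -1.5]
finger_gap: 17.8
grip_force: 30.1
[562.85520962 -34.79501175 177.8447145 ] [ 1.79996108e+02  1.32900628e-01 -1.01056314e+01]
[287.72470721 174.95077396]
247 149
```

View pics/f.png

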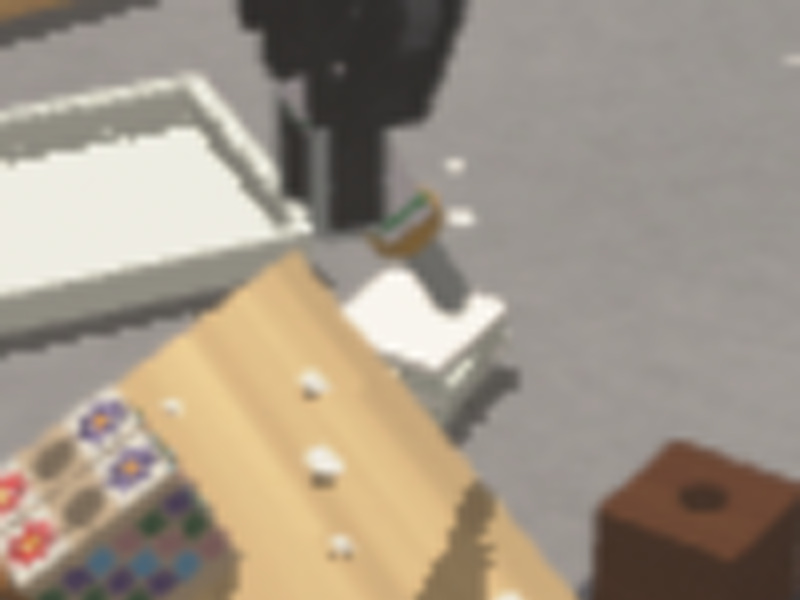

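```bash
cat >> geo.py <<'E'
def inplane(p,yaw,pix,n='scene'):
    a=np.radians(yaw);nx=np.array([np.cos(a),np.sin(a),0]);ny=np.array([-np.sin(a),np.cos(a),0])
    o,d=ray(n,pix);X=o+d*(ny@(p-o))/(ny@d);return np.array([nx@(X-p),X[2]-p[2]]),X
E
python3 - <<'E'
from geo import *
p=np.array([562.9,-34.8,177.9])
g=np.array([0,18.7])
for q in((405,225),(420,245),(453,303),(457,309)):
    v,X=inplane(p,-10.1,(247+(q[0]-4)/8,149+(q[1]-4)/8));print(v,np.degrees(np.arctan2((g-v)[0],(g-v)[1])),np.linalg.norm(g-v))
E
```

```text
[-23.60516926  -9.77092552] 39.662037678869545 36.98374799404649
[-28.42561479 -17.5647046 ] 38.090659184164046 46.077590820728794
[-39.30045294 -39.87774572] 33.8580942450425 70.5399028538999
[-40.6363883  -42.27141761] 33.68276524835959 73.27229913255262
```

```bash
python3 -m handwheel '[[0.028,-0.0356,0.007,0],[0.028,-0.0356,0.007,0],[0.028,-0.0356,0.01,0],[0.028,-0.0356,0.015,0],[0,0,0.003,0],[0,0,0,0],[0,0,0,0]]'; python3 look.py g scene
python3 -c "
import cv2,numpy as np
from geo import *
s=r.sense();p=s['tool_pos'];print(p,s['tcp_rot'])
q=proj('scene',p);print(q);x,y=int(q[0]),int(q[1])
b=cv2.imread('pics/g_scene.png')[y-15:y+60,x-40:x+60];print(x-40,y-15)
cv2.imwrite('pics/g.png',cv2.resize(b,(800,600),interpolation=cv2.INTER_CUBIC))"
```

```text
time: 6.9
tool_pos: [698.1, 84.9, 136.9]
tcp_rot: [180.0, 0.1, -10.1]
ft_force: [-0.6, 0.3, -1.0]
finger_gap: 17.7
grip_force: 30.1
[698.6416536   84.65854868 138.14667185] [ 1.79992414e+02 -4.00353926e-02 -1.01531705e+01]
[262.95789208 234.79611597]
222 219
```

View pics/g.png

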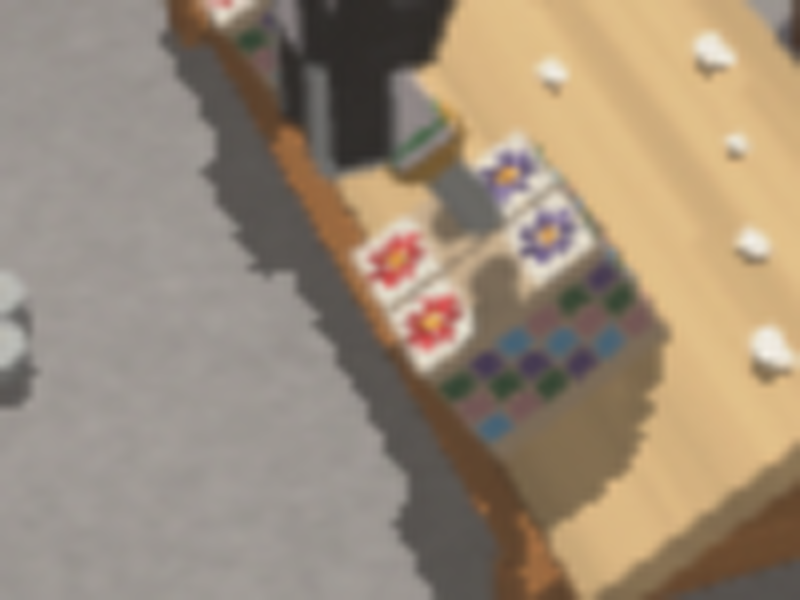

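```bash
python3 - <<'E'
from geo import *
p=np.array([698.6,84.7,138.1]);yw=-10.1
f=lambda q:(222+(q[0]-4)/8,219+(q[1]-4)/8)
for q in((482,228),(430,158),(425,170),(497,281),(495,275)):
    print(q,*inplane(p,yw,f(q)))
a=np.radians(yw);n=np.array([.5*np.cos(a),.5*np.sin(a),.866])
b=np.array([657.2,92.8,76.7])
print(proj('scene',b),proj('scene',b+20*n))
for th in(26,28,30,32,34):
    t=np.radians(th);v=68.7*np.array([np.sin(t),np.cos(t)]);v2=34.7*np.array([np.sin(t),np.cos(t)])
    g=p+[0,0,18.7];ex=np.array([np.cos(a),np.sin(a),0])
    fu=lambda v:(proj('scene',g-ex*v[0]-[0,0,v[1]])-[222,219])*8+4
    print(th,fu(v),fu(v2))
E
```

```text
(482, 228) [-40.1688249  -44.22890845] [659.05366415  91.74427531  93.87109155]
(430, 158) [-26.16926737 -16.67437151] [672.83627306  89.28921874 121.42562849]
(425, 170) [-24.69869177 -20.15050212] [674.28405941  89.03132871 117.94949788]
(497, 281) [-44.17401375 -63.65005389] [655.11054299  92.44665217  74.44994611]
(495, 275) [-43.62882216 -61.39758713] [655.64728584  92.35104371  76.70241287]
[282.86900124 253.24331459] [278.34390889 248.07211857]
26 [446.367556   233.85653506] [389.71123908 155.28214679]
28 [453.86610206 228.63428101] [393.59212454 152.58054516]
30 [461.21996233 223.2291672 ] [397.3962652  149.78202787]
32 [468.42145816 217.64680318] [401.11936905 146.88974296]
34 [475.46303943 211.89295443] [404.75722709 143.90693625]
```

```bash
python3 -m handwheel '[[0.0065,0,0,0],[-0.005,0,0.00866,0],[-0.005,0,0.00866,0],[-0.002,0,0.00346,0],[0,0,0,0]]';python3 -m handwheel '[[-0.002,0,0.00346,0],[-0.001,0,0.00173,0],[0,0,0,0]]'
```

```text
time: 7.45
tool_pos: [692.5, 86.6, 115.6]
tcp_rot: [180.0, 0.1, -10.1]
ft_force: [1.6, -0.2, -1.6]
finger_gap: 17.3
grip_force: 30.0
time: 7.75
tool_pos: [690.2, 87.2, 110.8]
tcp_rot: [180.0, 0.0, -10.1]
ft_force: [1.7, 0.8, -1.9]
finger_gap: 17.6
grip_force: 30.1
```

```bash
python3 -m handwheel '[[-0.002,0,0.00346,0],[-0.002,0,0.00346,0]]';python3 -m handwheel '[[-0.002,0,0.00346,0],[-0.002,0,0.00346,0]]';python3 -m handwheel '[[-0.002,0,0.00346,0]]'
```

```text
time: 7.95
tool_pos: [686.9, 87.9, 104.5]
tcp_rot: [-180.0, -0.1, -10.1]
ft_force: [2.5, 0.5, -0.0]
finger_gap: 17.5
grip_force: 30.2
time: 8.15
tool_pos: [683.0, 88.6, 97.5]
tcp_rot: [-180.0, -0.1, -10.1]
ft_force: [5.6, 0.5, 0.1]
finger_gap: 17.6
grip_force: 30.2
time: 8.25
tool_pos: [680.8, 88.9, 93.9]
tcp_rot: [-180.0, -0.0, -10.1]
ft_force: [3.8, 0.4, -0.5]
finger_gap: 17.8
grip_force: 30.2
```

```bash
python3 -m handwheel '[[-0.001,0,0.00173,0],[-0.001,0,0.00173,0]]';python3 -m handwheel '[[-0.001,0,0.00173,0]]';python3 -m handwheel '[[-0.001,0,0.00173,0]]'
```

```text
time: 8.45
tool_pos: [680.2, 89.4, 91.8]
tcp_rot: [-179.9, -0.2, -10.1]
ft_force: [8.3, 1.6, 6.4]
finger_gap: 17.4
grip_force: 31.1
time: 8.55
tool_pos: [680.4, 89.7, 91.6]
tcp_rot: [-179.9, -0.3, -10.1]
ft_force: [8.1, 2.3, 13.8]
finger_gap: 17.3
grip_force: 32.0
time: 8.65
tool_pos: [680.4, 89.8, 91.6]
tcp_rot: [-179.9, -0.5, -10.1]
ft_force: [7.4, 0.0, 19.6]
finger_gap: 17.6
grip_force: 32.9
```

```bash
python3 -m handwheel '[[0.004,0,-0.00693,0],[0.008,0,-0.01386,0],[0.012,0,-0.02078,0],[0,0,0,0]]';python3 -m handwheel '[[0,0.014,0,0],[0,0.014,0,0],[0,0,0,0],[0,0,0,0]]'
```

```text
time: 9.05
tool_pos: [702.1, 85.0, 131.4]
tcp_rot: [-180.0, -0.2, -10.1]
ft_force: [0.3, -1.2, 0.6]
finger_gap: 17.9
grip_force: 30.2
time: 9.45
tool_pos: [694.5, 56.9, 127.6]
tcp_rot: [180.0, 0.1, -10.2]
ft_force: [0.8, 0.4, -1.8]
finger_gap: 18.0
grip_force: 30.1
```

```bash
python3 -m handwheel '[[-0.0015,-0.0005,0.00346,0],[-0.002,0,0.00346,0],[-0.002,0,0.00346,0],[-0.0015,0,0.0026,0],[0,0,0,0]]';python3 -m handwheel '[[-0.001,0,0.00173,0],[-0.001,0,0.00173,0]]';python3 -m handwheel '[[-0.001,0,0.00173,0],[-0.001,0,0.00173,0]]'
```

```text
time: 9.95
tool_pos: [688.5, 59.8, 115.3]
tcp_rot: [-180.0, 0.0, -10.1]
ft_force: [2.3, 0.7, -0.6]
finger_gap: 17.4
grip_force: 30.1
time: 10.15
tool_pos: [686.8, 59.9, 112.2]
tcp_rot: [-180.0, -0.0, -10.1]
ft_force: [3.4, 0.9, 0.1]
finger_gap: 17.6
grip_force: 30.4
time: 10.35
tool_pos: [687.2, 60.5, 111.2]
tcp_rot: [-179.9, -0.3, -10.1]
ft_force: [7.8, 2.1, 11.2]
finger_gap: 17.3
grip_force: 31.6
```

```bash
python3 -m handwheel '[[0.003,0,-0.0052,0],[0.008,0,-0.01386,0],[0,0.03,0,0],[0,0.04,0,0],[0,0.04,0,0],[0,0.032,0,0],[0,0,0,0],[0,0,0,0],[0,0,0,0]]'
```

```text
time: 11.25
tool_pos: [670.4, -80.6, 127.5]
tcp_rot: [-180.0, 0.1, -10.1]
ft_force: [0.1, 0.4, -1.5]
finger_gap: 17.9
grip_force: 30.1
```

```bash
python3 -m handwheel '[[-0.0015,0.001,0.00346,0],[-0.002,0,0.00346,0],[-0.002,0,0.00346,0],[-0.0015,0,0.0026,0],[0,0,0,0]]';python3 -m handwheel '[[-0.001,0,0.00173,0],[-0.001,0,0.00173,0]]';python3 -m handwheel '[[-0.001,0,0.00173,0],[-0.001,0,0.00173,0]]'
```

```text
time: 11.75
tool_pos: [663.2, -80.9, 114.2]
tcp_rot: [-180.0, 0.0, -10.1]
ft_force: [2.4, 0.5, -0.7]
finger_gap: 17.7
grip_force: 30.1
time: 11.95
tool_pos: [661.7, -80.9, 111.4]
tcp_rot: [-180.0, -0.0, -10.1]
ft_force: [2.2, 1.4, 0.0]
finger_gap: 17.5
grip_force: 30.1
time: 12.15
tool_pos: [659.8, -80.5, 108.0]
tcp_rot: [-180.0, -0.0, -10.1]
ft_force: [3.3, 1.6, -1.0]
finger_gap: 17.2
grip_force: 30.2
```

```bash
python3 -m handwheel '[[-0.002,0,0.00346,0],[-0.002,0,0.00346,0],[-0.002,0,0.00346,0],[-0.0015,0,0.0026,0],[0,0,0,0]]';python3 -m handwheel '[[-0.001,0,0.00173,0],[-0.001,0,0.00173,0],[-0.0005,0,0.00087,0]]'
```

```text
time: 12.65
tool_pos: [651.7, -79.1, 94.3]
tcp_rot: [180.0, 0.1, -10.1]
ft_force: [2.8, 0.9, -2.2]
finger_gap: 17.7
grip_force: 30.1
time: 12.95
tool_pos: [650.7, -78.6, 91.8]
tcp_rot: [-180.0, -0.1, -10.1]
ft_force: [4.8, 3.3, 8.1]
finger_gap: 17.6
grip_force: 31.1
```

```bash
python3 -m handwheel '[[0.004,0,-0.00693,0],[0.008,0,-0.01386,0],[0.0095,0,-0.01645,0],[0,0,0,0],[0,0.014,0,0],[0,0.014,0,0],[0,0,0,0],[0,0,0,0]]'
```

```text
time: 13.75
tool_pos: [665.1, -111.0, 126.9]
tcp_rot: [-180.0, 0.1, -10.2]
ft_force: [-0.3, 0.7, -1.6]
finger_gap: 17.5
grip_force: 30.1
```

```bash
python3 -m handwheel '[[-0.002,-0.001,0.00346,0],[-0.002,0,0.00346,0],[-0.002,0,0.00346,0],[-0.0015,0,0.0026,0],[0,0,0,0]]';python3 -m handwheel '[[-0.001,0,0.00173,0],[-0.001,0,0.00173,0]]';python3 -m handwheel '[[-0.001,0,0.00173,0],[-0.001,0,0.00173,0]]'
```

```text
time: 14.25
tool_pos: [658.7, -107.5, 114.4]
tcp_rot: [-180.0, 0.0, -10.1]
ft_force: [1.8, 0.1, -1.3]
finger_gap: 17.8
grip_force: 30.1
time: 14.45
tool_pos: [657.1, -107.5, 111.5]
tcp_rot: [-180.0, -0.0, -10.1]
ft_force: [3.6, 0.9, -0.7]
finger_gap: 17.6
grip_force: 30.1
time: 14.65
tool_pos: [655.1, -107.2, 108.0]
tcp_rot: [-180.0, -0.0, -10.1]
ft_force: [3.2, 0.1, -0.3]
finger_gap: 17.9
grip_force: 30.1
```

```bash
python3 -m handwheel '[[-0.002,0,0.00346,0],[-0.002,0,0.00346,0],[-0.002,0,0.00346,0],[-0.0015,0,0.0026,0],[0,0,0,0]]';python3 -m handwheel '[[-0.001,0,0.00173,0],[-0.001,0,0.00173,0],[-0.0005,0,0.00087,0]]'
```

```text
time: 15.15
tool_pos: [646.9, -105.7, 94.3]
tcp_rot: [180.0, 0.1, -10.1]
ft_force: [1.5, -0.0, -1.7]
finger_gap: 17.4
grip_force: 30.0
time: 15.45
tool_pos: [646.1, -105.6, 91.5]
tcp_rot: [-180.0, -0.1, -10.1]
ft_force: [6.6, 0.4, 3.7]
finger_gap: 17.5
grip_force: 30.6
```

```bash
python3 -m handwheel '[[0,0,0,0]]'; python3 -m handwheel '[[0.004,0,-0.00693,0],[0.008,0,-0.01386,0],[0.0095,0,-0.01645,0],[0,0,-0.035,0],[-0.04,-0.011,0,0],[-0.04,-0.011,0,0],[-0.04,-0.011,0,0],[-0.04,-0.011,0,0],[-0.04,-0.0105,0,0]]';python3 -m handwheel '[[0,0,0.02,0],[0,0,0.02,0],[0,0,0.01,0],[0,0,0,0],[0,0,0,0],[0,0,0,0]]'
```

```text
time: 15.55
tool_pos: [646.0, -105.6, 91.6]
tcp_rot: [180.0, -0.1, -10.1]
ft_force: [5.2, 1.0, 2.2]
finger_gap: 17.7
grip_force: 30.6
time: 16.45
tool_pos: [476.7, -19.9, 162.6]
tcp_rot: [180.0, 0.1, -10.1]
ft_force: [1.0, 1.1, -1.1]
finger_gap: 17.6
grip_force: 30.2
time: 17.05
tool_pos: [479.7, -20.7, 113.9]
tcp_rot: [180.0, -0.1, -10.1]
ft_force: [-0.1, -0.3, -1.0]
finger_gap: 17.2
grip_force: 30.2
```

```bash
python3 look.py h scene top
python3 -c "
import cv2,numpy as np
from geo import *
s=r.sense();p=s['tool_pos'];print(p,s['tcp_rot'])
b=cv2.imread('pics/h_scene.png')[165:240,290:390]
cv2.imwrite('pics/h.png',cv2.resize(b,(800,600),interpolation=cv2.INTER_CUBIC))"
```

```text
[479.66647504 -20.62612913 113.84331882] [-1.79999681e+02 -7.00945357e-02 -1.01129133e+01]
```

View pics/h.png

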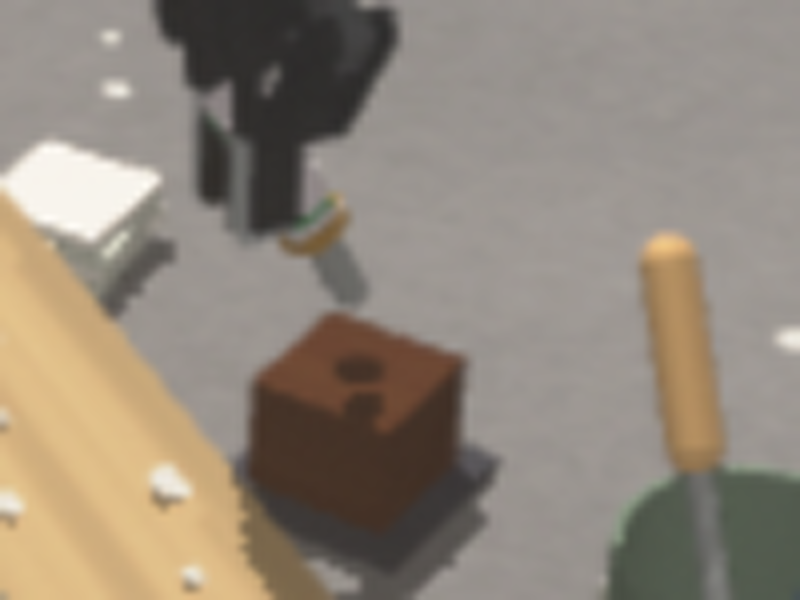

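```bash
python3 - <<'E'
from geo import *
p=np.array([479.7,-20.6,113.8])
for q in((333.5,201.9),(334.5,210.6),(330.2,195)):print(*inplane(p,-10.1,q))
print(plane('scene',(334.5,210.6),46))
E
```

```text
[-39.89026386 -41.77924663] [440.42790838 -13.60457502  72.02075337]
[-44.40056372 -69.49590722] [435.98750382 -12.8136185   44.30409278]
[-29.34448123 -18.65428066] [450.81026492 -15.4539544   95.14571934]
[437.58727239 -10.87944352  46.        ]
```

```bash
python3 -m handwheel '[[-0.0038,-0.0003,0.01,0],[0,0,0.01,0],[0,0,0.003,0],[0,0,0,0],[0,0,0,0]]';python3 -m handwheel '[[0,0,0.002,0],[0,0,0.002,0],[0,0,0,0]]'
```

```text
time: 17.65
tool_pos: [475.1, -19.4, 89.8]
tcp_rot: [180.0, 0.0, -10.1]
ft_force: [-0.4, -0.2, -0.7]
finger_gap: 17.5
grip_force: 30.2
time: 17.95
tool_pos: [475.1, -19.4, 85.7]
tcp_rot: [180.0, 0.0, -10.1]
ft_force: [-0.8, 0.4, -2.0]
finger_gap: 17.4
grip_force: 30.2
```

```bash
python3 -m handwheel '[[0,0,0.0015,0],[0,0,0,0]]';python3 -m handwheel '[[-0.004,0,-0.002,0],[-0.004,0,-0.002,0],[0,0,0,0]]'
```

```text
time: 18.15
tool_pos: [475.1, -19.4, 84.3]
tcp_rot: [-180.0, 0.0, -10.1]
ft_force: [-0.2, -0.5, -1.6]
finger_gap: 17.7
grip_force: 30.2
time: 18.45
tool_pos: [467.1, -18.0, 88.8]
tcp_rot: [-180.0, -0.0, -10.1]
ft_force: [-0.0, -0.1, 0.2]
finger_gap: 17.7
grip_force: 30.2
```

```bash
python3 -m handwheel '[[-0.004,0,0,0],[0,0,0,0]]'
```

```text
time: 18.65
tool_pos: [463.0, -17.2, 88.4]
tcp_rot: [-180.0, 0.0, -10.1]
ft_force: [0.1, 0.4, -1.7]
finger_gap: 17.8
grip_force: 30.2
```

```bash
python3 -m handwheel '[[0,0,-0.005,0],[0.012,0,0,0],[0,0,0.005,0],[0,0,0.004,0],[0,0,0.002,0],[0,0,0,0]]';python3 -m handwheel '[[0,0,0.0015,0],[0,0,0,0]]'
```

```text
time: 19.25
tool_pos: [474.3, -19.3, 81.6]
tcp_rot: [180.0, 0.1, -10.1]
ft_force: [-1.0, -0.4, -1.3]
finger_gap: 17.5
grip_force: 30.2
time: 19.45
tool_pos: [475.0, -19.4, 80.8]
tcp_rot: [-180.0, 0.0, -10.1]
ft_force: [-0.7, 0.5, -0.7]
finger_gap: 17.8
grip_force: 30.2
```

```bash
python3 -m handwheel '[[-0.004,0,0,0],[0,0,0,0]]';python3 -m handwheel '[[-0.004,0,-0.0015,0],[0,0,0,0]]'
```

```text
time: 19.65
tool_pos: [471.9, -18.9, 81.5]
tcp_rot: [180.0, -0.1, -10.1]
ft_force: [3.0, -1.3, -1.1]
finger_gap: 17.3
grip_force: 30.0
time: 19.85
tool_pos: [468.5, -18.3, 83.5]
tcp_rot: [-180.0, -0.2, -10.1]
ft_force: [4.2, -0.1, 1.1]
finger_gap: 17.8
grip_force: 30.2
```

```bash
python3 -m handwheel '[[-0.004,0,-0.0016,0],[-0.004,0,-0.0015,0],[0,0,0,0]]';python3 -m handwheel '[[-0.004,0,-0.001,0],[-0.004,0,-0.001,0],[0,0,0,0]]'
```

```text
time: 20.15
tool_pos: [461.0, -16.9, 87.0]
tcp_rot: [-180.0, -0.2, -10.1]
ft_force: [4.7, -1.2, 3.0]
finger_gap: 17.7
grip_force: 30.3
time: 20.45
tool_pos: [453.6, -15.6, 89.4]
tcp_rot: [-180.0, -0.3, -10.1]
ft_force: [4.6, -1.2, 4.3]
finger_gap: 17.4
grip_force: 30.4
```

```bash
python3 -m handwheel '[[-0.004,0,0,0],[-0.003,0,0,0],[0,0,0,0]]';python3 -m handwheel '[[-0.003,0,0.001,0],[0,0,0.001,0],[0,0,0,0]]'
```

```text
time: 20.75
tool_pos: [446.6, -14.3, 89.2]
tcp_rot: [-180.0, -0.3, -10.1]
ft_force: [6.4, -1.8, 2.5]
finger_gap: 18.0
grip_force: 30.3
time: 21.05
tool_pos: [443.5, -13.8, 86.8]
tcp_rot: [-180.0, -0.2, -10.1]
ft_force: [5.4, -0.6, 2.4]
finger_gap: 17.9
grip_force: 30.2
```

```bash
python3 -m handwheel '[[-0.002,0,0.002,0],[-0.001,0,0.002,0],[0,0,0,0]]';python3 -m handwheel '[[-0.001,0,0.003,0],[0,0,0.003,0],[0,0,0,0]]'
```

```text
time: 21.35
tool_pos: [440.3, -13.2, 82.6]
tcp_rot: [-180.0, -0.2, -10.1]
ft_force: [6.5, -0.8, 1.1]
finger_gap: 17.4
grip_force: 30.1
time: 21.65
tool_pos: [439.2, -13.0, 76.3]
tcp_rot: [-180.0, -0.2, -10.1]
ft_force: [4.2, -0.9, 0.2]
finger_gap: 17.5
grip_force: 30.0
```

```bash
python3 -m handwheel '[[0,0,0.003,0],[0,0,0.003,0],[0,0,0.002,0],[0,0,0,0]]';python3 -m handwheel '[[0,0,0.002,0],[0,0,0.002,0],[0,0,0,0]]'
```

```text
time: 22.05
tool_pos: [438.8, -12.9, 67.9]
tcp_rot: [-180.0, -0.1, -10.1]
ft_force: [5.8, -1.8, 0.7]
finger_gap: 17.6
grip_force: 30.1
time: 22.35
tool_pos: [438.6, -12.9, 63.7]
tcp_rot: [-180.0, -0.1, -10.1]
ft_force: [6.0, -0.3, 0.5]
finger_gap: 17.7
grip_force: 30.1
```

```bash
python3 -m handwheel '[[0.001,0,0.002,0],[0,0,0.001,0],[0,0,0,0]]';python3 -m handwheel '[[0,0,0.0015,0],[0,0,0,0]]'
```

```text
time: 22.65
tool_pos: [439.0, -13.0, 61.5]
tcp_rot: [180.0, 0.0, -10.1]
ft_force: [-3.8, -0.1, 15.2]
finger_gap: 17.5
grip_force: 32.1
time: 22.85
tool_pos: [439.2, -13.0, 61.4]
tcp_rot: [180.0, 0.0, -10.1]
ft_force: [-10.3, 1.5, 31.6]
finger_gap: 17.6
grip_force: 34.2
```

```bash
python3 -m handwheel '[[0,0,-0.002,0],[0,0,-0.001,0],[0,0,0,0]]'; python3 -m handwheel '[[0,0,0,0],[0,0,0,0],[0,0,0,0],[0,0,0,0]]' 0.05; python3 -m handwheel '[[0,0,-0.02,0],[0,0,-0.035,0],[0,0,-0.035,0],[0,0,0,0],[0,0,0,0]]'; python3 look.py i scene; python3 - <<'E'
import cv2,numpy as np
from geo import *
# gauge check: white top of handle around its first place
a=cv2.imread('pics/a_scene.png');i=cv2.imread('pics/i_scene.png')
d=cv2.absdiff(a,i)[185:235,318:352].max(2);print((d>40).sum(), r.sense()['tool_pos'])
E
```

```text
time: 23.15
tool_pos: [438.7, -12.9, 61.7]
tcp_rot: [-180.0, 0.0, -10.1]
ft_force: [3.8, -0.9, 0.7]
finger_gap: 17.9
grip_force: 29.9
time: 23.55
tool_pos: [438.3, -12.9, 61.6]
tcp_rot: [-180.0, 0.1, -10.1]
ft_force: [0.2, 0.4, -0.5]
finger_gap: 50.0
grip_force: 0.0
time: 24.05
tool_pos: [439.5, -13.1, 152.9]
tcp_rot: [-180.0, -0.1, -10.1]
ft_force: [-0.9, 0.3, -0.8]
finger_gap: 49.9
grip_force: 0.0
159 [438.5667436  -12.93644683 151.60009293]
```

```bash
python3 -m handwheel '[[0.038,-0.0258,0,0],[0.038,-0.0258,0,0],[0.038,-0.0258,0,0],[0.038,-0.0258,0,0],[0.0385,-0.0258,0.01,0],[0,0,0.02,0],[0,0,0,0],[0,0,0,0],[0,0,0,0]]' 0.08 50
```

```text
time: 25.0
tool_pos: [648.6, 80.2, 122.8]
tcp_rot: [-180.0, -0.0, -10.1]
ft_force: [0.6, 0.4, 0.9]
finger_gap: 80.0
grip_force: 0.0
```

```bash
python3 -m handwheel '[[0,0,0.02,0],[0,0,0.02,0],[0,0,0.015,0],[0,0,0,0]]'; python3 -m handwheel '[[0,0,0.01,0],[0,0,0.01,0],[0,0,0.003,0],[0,0,0,0]]'
```

```text
time: 25.4
tool_pos: [647.2, 80.2, 65.4]
tcp_rot: [180.0, 0.2, -10.1]
ft_force: [-0.4, -1.2, 0.2]
finger_gap: 80.0
grip_force: 0.0
time: 25.8
tool_pos: [648.5, 80.6, 43.3]
tcp_rot: [180.0, 0.1, -10.1]
ft_force: [0.1, -0.5, -0.3]
finger_gap: 80.0
grip_force: 0.0
```

```bash
python3 -m handwheel '[[0,0,0,0],[0,0,0,0],[0,0,0,0],[0,0,0,0]]' 0.04 40;  python3 -m handwheel '[[0,0,0,0],[0,0,0,0]]'
```

```text
time: 26.2
tool_pos: [649.5, 80.7, 44.8]
tcp_rot: [-180.0, -0.1, -10.1]
ft_force: [-0.5, 0.9, 4.5]
finger_gap: 51.4
grip_force: 42.9
time: 26.4
tool_pos: [649.5, 80.8, 44.8]
tcp_rot: [-180.0, -0.1, -10.1]
ft_force: [-0.5, 1.4, 6.6]
finger_gap: 51.3
grip_force: 43.1
```

```bash
python3 -m handwheel '[[0,0,-0.01,0],[0,0,-0.02,0],[0,0,-0.025,0],[0,0,-0.02,0],[0,0,0,0]]'; python3 look.py j scene; python3 -m handwheel '[[-0.015,-0.02,0,0],[-0.025,-0.033,0,0],[-0.025,-0.033,0,0],[-0.025,-0.033,0,0],[-0.025,-0.033,0,0],[-0.025,-0.033,0,0],[-0.025,-0.033,0,0],[-0.02,-0.026,0,0],[-0.01,-0.013,0,0],[0,0,0,0]]'
```

```text
time: 26.9
tool_pos: [651.1, 80.6, 122.9]
tcp_rot: [-179.9, -0.3, -10.1]
ft_force: [0.2, 0.7, -1.6]
finger_gap: 51.6
grip_force: 42.5
time: 27.95
tool_pos: [500.0, 369.1, 117.1]
tcp_rot: [179.9, 0.1, -9.9]
ft_force: [0.6, -0.1, -2.9]
finger_gap: 51.7
grip_force: 42.7
```

```bash
python3 -m handwheel '[[0,0,0.025,0],[0,0,0.03,0],[0,0,0.025,0],[0,0,0,0],[0,0,0,0]]'; python3 -m handwheel '[[0,0,0.003,0],[0,0,0.003,0],[0,0,0,0]]'; python3 -m handwheel '[[0,0,0.003,0],[0,0,0,0]]'
```

```text
time: 28.45
tool_pos: [502.0, 366.4, 38.2]
tcp_rot: [179.9, 0.1, -10.2]
ft_force: [0.8, -0.3, -1.6]
finger_gap: 51.6
grip_force: 43.1
time: 28.75
tool_pos: [502.6, 368.0, 33.8]
tcp_rot: [-180.0, -0.1, -10.1]
ft_force: [-1.7, -0.8, -3.1]
finger_gap: 52.1
grip_force: 43.1
time: 28.95
tool_pos: [502.0, 367.8, 29.9]
tcp_rot: [180.0, 0.0, -10.1]
ft_force: [-0.9, -0.5, -3.1]
finger_gap: 51.4
grip_force: 43.1
```

```bash
python3 -m handwheel '[[0,0,0.003,0],[0,0,0,0]]'; python3 -m handwheel '[[0,0,0.003,0],[0,0,0,0]]' - 30
```

```text
time: 29.15
tool_pos: [501.8, 367.7, 26.5]
tcp_rot: [180.0, 0.0, -10.1]
ft_force: [-0.4, 0.2, -2.2]
finger_gap: 51.8
grip_force: 43.1
time: 29.35
tool_pos: [501.8, 367.7, 23.5]
tcp_rot: [180.0, 0.0, -10.1]
ft_force: [-0.1, -0.2, -3.1]
finger_gap: 51.6
grip_force: 43.1
```

```bash
python3 -m handwheel '[[0,0,0.002,0],[0,0,0,0]]'; python3 -m handwheel '[[0,0,0.002,0],[0,0,0,0]]'
```

```text
time: 29.55
tool_pos: [502.0, 367.8, 21.7]
tcp_rot: [180.0, 0.0, -10.1]
ft_force: [-0.5, 0.4, -2.8]
finger_gap: 52.0
grip_force: 43.1
time: 29.75
tool_pos: [502.2, 367.9, 21.3]
tcp_rot: [180.0, -0.0, -10.1]
ft_force: [-4.9, -2.7, 7.4]
finger_gap: 51.4
grip_force: 44.3
```

```bash
python3 -m handwheel '[[-0.003,0,0.0015,0],[-0.003,0,0.0015,0],[0,0,0,0]]' - 25; python3 -m handwheel '[[-0.003,0,0.001,0],[0,0,0,0]]'
```

```text
time: 30.05
tool_pos: [500.3, 368.8, 20.6]
tcp_rot: [-179.9, -0.4, -10.1]
ft_force: [5.9, -7.4, 10.7]
finger_gap: 51.5
grip_force: 44.9
time: 30.25
tool_pos: [497.9, 370.0, 20.1]
tcp_rot: [-179.8, -0.5, -10.1]
ft_force: [6.5, -6.3, 11.5]
finger_gap: 51.1
grip_force: 45.1
```

```bash
python3 -m handwheel '[[0,0,0,0],[0,0,0,0]]' 0.045 22; python3 -m handwheel '[[-0.003,0,0.001,0],[-0.003,0,0.001,0],[0,0,0,0]]'
```

```text
time: 30.45
tool_pos: [497.9, 369.9, 20.1]
tcp_rot: [-179.8, -0.5, -10.1]
ft_force: [5.3, -5.3, 11.9]
finger_gap: 51.5
grip_force: 45.1
time: 30.75
tool_pos: [491.8, 371.6, 18.1]
tcp_rot: [-179.7, -0.5, -10.1]
ft_force: [5.1, -2.8, 9.7]
finger_gap: 51.8
grip_force: 45.6
```

```bash
python3 -m handwheel '[[-0.003,0,0.0015,0],[-0.003,0,0.002,0],[0,0,0,0]]'; python3 -m handwheel '[[-0.003,0,0.002,0],[0,0,0,0]]'; python3 look.py k scene top; python3 - <<'E'
from geo import *
s=r.sense();p=s['tool_pos'];q=proj('scene',p).astype(int);x0,y0=q[0]-50,q[1]-45
b=cv2.imread('pics/k_scene.png')[y0:y0+75,x0:x0+100]
cv2.imwrite('pics/k.png',cv2.resize(b,(800,600),interpolation=cv2.INTER_CUBIC));print(p,q)
E
```

```text
time: 31.05
tool_pos: [485.5, 372.7, 14.3]
tcp_rot: [-179.7, -0.4, -10.1]
ft_force: [5.4, -3.6, 9.4]
finger_gap: 51.5
grip_force: 46.3
time: 31.25
tool_pos: [482.7, 373.3, 12.2]
tcp_rot: [-179.7, -0.4, -10.1]
ft_force: [6.3, -1.4, 9.3]
finger_gap: 51.4
grip_force: 46.6
[482.73725419 373.28178638  12.26680509] [436 325]
```

```bash
python3 -m handwheel '[[-0.002,0,0.0015,0],[0,0,0,0]]'; python3 -m handwheel '[[-0.001,0,0.0015,0],[0,0,0,0]]'
```

```text
time: 31.55
tool_pos: [480.9, 373.6, 10.8]
tcp_rot: [-179.7, -0.5, -10.1]
ft_force: [6.7, -2.3, 8.5]
finger_gap: 51.2
grip_force: 46.8
time: 31.75
tool_pos: [479.7, 373.9, 9.5]
tcp_rot: [-179.7, -0.4, -10.1]
ft_force: [4.3, -2.6, 11.1]
finger_gap: 51.8
grip_force: 47.4
```

```bash
python3 -m handwheel '[[-0.0005,0,0.001,0],[0,0,0,0]]'; python3 -m handwheel '[[0,0,0.001,0],[0,0,0,0]]'; python3 -m handwheel '[[0,0,0.001,0],[0,0,0,0]]'
```

```text
time: 31.95
tool_pos: [479.0, 374.0, 8.7]
tcp_rot: [-179.7, -0.4, -10.1]
ft_force: [2.2, -3.4, 13.7]
finger_gap: 51.7
grip_force: 48.0
time: 32.15
tool_pos: [478.5, 374.1, 7.9]
tcp_rot: [-179.8, -0.3, -10.1]
ft_force: [-3.2, -3.9, 19.6]
finger_gap: 51.4
grip_force: 48.8
time: 32.35
tool_pos: [478.5, 374.1, 7.9]
tcp_rot: [-179.8, -0.3, -10.1]
ft_force: [-6.7, -6.8, 28.8]
finger_gap: 51.1
grip_force: 49.9
```

```bash
python3 -m handwheel '[[0,0,-0.001,0],[0,0,-0.001,0],[0,0,-0.001,0],[0,0,0,0]]'; python3 -m handwheel '[[0,0,0,0],[0,0,0,0],[0,0,0,0]]' 0.058;python3 -m handwheel '[[0,0,0,0],[0,0,0,0]]' 0.066
```

```text
time: 32.75
tool_pos: [477.7, 373.9, 8.0]
tcp_rot: [-179.8, -0.3, -10.1]
ft_force: [3.8, 1.3, 9.2]
finger_gap: 51.3
grip_force: 47.7
time: 33.05
tool_pos: [474.0, 372.2, 4.6]
tcp_rot: [179.9, 0.1, -10.1]
ft_force: [-0.5, -0.8, -0.1]
finger_gap: 57.9
grip_force: 0.0
time: 33.25
tool_pos: [474.6, 372.5, 5.1]
tcp_rot: [180.0, 0.0, -10.1]
ft_force: [-0.2, -0.1, 0.1]
finger_gap: 66.1
grip_force: 0.0
```

Lift clear and check the pair from the images.

```bash
python3 -m handwheel '[[0,0,-0.02,0],[0,0,-0.035,0],[0,0,-0.04,0],[0.03,0.04,-0.04,0],[0.03,0.04,0,0],[0.03,0.04,0,0],[0.02,0.03,0,0],[0,0,0,0]]'; cat > chk.py <<'E'
from geo import *
import sys
def flowers(tag,lo,hi,z):
    for n in('scene','top'):
        im=cv2.imread(f'pics/{tag}_{n}.png');h,s,v=cv2.split(cv2.cvtColor(im,cv2.COLOR_BGR2HSV))
        yy,xx=np.mgrid[0:420,0:560];X=np.array([plane(n,p,z)[:2] for p in ((x,y) for y in range(420) for x in range(560))]).reshape(420,560,2)
        box=((X>=lo)&(X<=hi)).all(2)
        for c,m in(('red',((h<8)|(h>170))&(s>110)&(v>70)),('purple',(h>110)&(h<140)&(s>60)&(v>50)),('white',(s<45)&(v>150))):
            k,l,st,ce=cv2.connectedComponentsWithStats((m&box).astype(np.uint8))
            for i in range(1,k):
                if st[i,4]>5:print(n,c,st[i,4],ce[i].round(1),plane(n,ce[i],z).round(1)[:2])
E
python3 look.py l scene top; python3 - <<'E'
from chk import *
flowers('l',[425,320],[525,420],48)
E
```

```text
time: 34.05
tool_pos: [553.8, 211.2, 131.8]
tcp_rot: [179.9, -0.1, -10.4]
ft_force: [0.5, 0.1, -0.6]
finger_gap: 65.8
grip_force: 0.0
scene red 539 [435.1 305.6] [476.2 355.7]
scene red 25 [428.7 310.8] [496.5 358.3]
scene red 28 [438.  320.1] [499.6 383.9]
scene white 159 [448.8 296.4] [434.8 353.1]
scene white 56 [422.2 295.5] [476.8 323.2]
scene white 12 [423.1 308.2] [500.7 348.1]
scene white 6 [428.5 306.5] [488.6 350.5]
scene white 6 [467.8 308. ] [428.6 393.6]
top red 220 [148.8 260.8] [485.3 328.6]
top red 172 [115.3 271.8] [455.  411.2]
top white 21 [117.4 253.8] [501.1 410. ]
top white 49 [121.7 263.3] [476.9 396.9]
top white 50 [125.6 265.2] [472.5 386.8]
top white 46 [129.3 264.2] [475.3 377.4]
top white 6 [119.  266.5] [468.7 403.1]
top white 7 [120.1 273.4] [451.2 398.7]
top white 7 [121.1 280.6] [433.3 394.5]
```

```bash
python3 - <<'E'
from geo import *
for n in('scene','top'):
    im=cv2.imread(f'pics/l_{n}.png');hsv=cv2.cvtColor(im,cv2.COLOR_BGR2HSV)
    for base in((496.5,358.3),(499.6,383.9)):
        print(n,[(d,*hsv[tuple(np.round(proj(n,np.array([base[0]-d*.9845,base[1]+d*.1754,48]))[::-1]).astype(int))].tolist()) for d in range(-16,60,4)])
E
```

```text
scene [(-16, 25, 55, 83), (-12, 16, 66, 108), (-8, 2, 105, 168), (-4, 5, 103, 193), (0, 16, 152, 149), (4, 6, 149, 154), (8, 4, 89, 117), (12, 15, 72, 121), (16, 15, 72, 121), (20, 15, 71, 118), (24, 15, 71, 115), (28, 11, 43, 112), (32, 141, 48, 74), (36, 16, 131, 121), (40, 14, 87, 112), (44, 176, 41, 105), (48, 0, 98, 109), (52, 1, 201, 203), (56, 1, 110, 187)]
scene [(-16, 42, 60, 64), (-12, 15, 66, 109), (-8, 3, 99, 108), (-4, 2, 135, 104), (0, 17, 177, 130), (4, 1, 139, 123), (8, 7, 63, 118), (12, 15, 69, 119), (16, 16, 72, 120), (20, 15, 72, 117), (24, 15, 71, 115), (28, 13, 63, 110), (32, 142, 55, 70), (36, 15, 139, 125), (40, 16, 137, 127), (44, 168, 40, 108), (48, 1, 149, 178), (52, 1, 181, 218), (56, 3, 48, 164)]
top [(-16, 26, 20, 88), (-12, 26, 20, 90), (-8, 23, 23, 90), (-4, 26, 20, 90), (0, 26, 20, 90), (4, 19, 22, 94), (8, 20, 25, 92), (12, 26, 19, 93), (16, 20, 25, 91), (20, 21, 19, 92), (24, 26, 19, 93), (28, 23, 22, 92), (32, 26, 19, 92), (36, 25, 16, 93), (40, 25, 17, 92), (44, 35, 17, 88), (48, 21, 21, 86), (52, 23, 21, 107), (56, 22, 20, 142)]
top [(-16, 23, 23, 88), (-12, 23, 23, 89), (-8, 19, 23, 157), (-4, 19, 22, 161), (0, 20, 19, 159), (4, 23, 21, 147), (8, 20, 21, 147), (12, 23, 22, 148), (16, 27, 19, 149), (20, 23, 22, 150), (24, 24, 23, 157), (28, 21, 21, 158), (32, 111, 58, 31), (36, 108, 36, 35), (40, 80, 12, 66), (44, 21, 21, 155), (48, 23, 21, 156), (52, 23, 21, 147), (56, 25, 19, 147)]
```

```bash
python3 -c "
from bench import r;print(r.sense()['tool_pos'])"; python3 -m handwheel '[[0.015,0.04,0,0],[0.017,0.041,0,0],[0.017,0.041,0,0],[0.017,0.041,0,0],[0.017,0.041,0,0],[0.017,0.041,0,0],[0.017,0.037,0,0],[0,0,0,0],[0,0,0,0],[0,0,0,0]]' 0.08 40
```

```text
[552.19226023 214.74077319 131.61228239]
time: 35.15
tool_pos: [617.6, -80.6, 131.4]
tcp_rot: [-180.0, 0.0, -10.0]
ft_force: [0.0, 0.5, -0.4]
finger_gap: 79.9
grip_force: 0.0
```

```bash
python3 -m handwheel '[[0.003,0.006,0.01,0],[0,0,0.02,0],[0,0,0.02,0],[0,0,0.015,0],[0,0,0,0]]'; python3 -m handwheel '[[0,0,0.01,0],[0,0,0.01,0],[0,0,0.0025,0],[0,0,0,0],[0,0,0,0]]'
```

```text
time: 35.65
tool_pos: [617.3, -87.9, 63.2]
tcp_rot: [-180.0, 0.3, -10.0]
ft_force: [-0.4, -0.4, -0.9]
finger_gap: 79.8
grip_force: 0.0
time: 36.15
tool_pos: [620.0, -89.2, 44.7]
tcp_rot: [-180.0, -0.0, -10.1]
ft_force: [-0.1, 0.1, 0.5]
finger_gap: 80.2
grip_force: 0.0
```

```bash
python3 -m handwheel '[[0,-0.0018,0,0],[0,0,0,0]]'; python3 -m handwheel '[[0,0,0,0],[0,0,0,0],[0,0,0,0],[0,0,0,0],[0,0,0,0]]' 0.04 40;  python3 -m handwheel '[[0,0,-0.01,0],[0,0,-0.02,0],[0,0,-0.025,0],[0,0,-0.02,0],[0,0,0,0]]'
```

```text
time: 36.35
tool_pos: [620.4, -87.2, 44.8]
tcp_rot: [-180.0, -0.0, -10.1]
ft_force: [0.2, 0.7, 1.0]
finger_gap: 80.2
grip_force: 0.0
time: 36.85
tool_pos: [620.4, -87.4, 44.6]
tcp_rot: [-180.0, -0.0, -10.1]
ft_force: [0.5, 0.3, 1.7]
finger_gap: 51.4
grip_force: 43.6
time: 37.35
tool_pos: [622.0, -87.8, 123.2]
tcp_rot: [180.0, -0.3, -10.1]
ft_force: [0.6, -0.0, -2.6]
finger_gap: 51.6
grip_force: 43.2
```

```bash
python3 -m handwheel '[[-0.006,0.02,0,0],[-0.01,0.036,0,0],[-0.011,0.038,0,0],[-0.011,0.038,0,0],[-0.011,0.038,0,0],[-0.011,0.038,0,0],[-0.01,0.036,0,0],[-0.006,0.022,0,0],[-0.004,0.015,0,0],[0,0,0,0]]'; python3 -m handwheel '[[0,0,0.025,0],[0,0,0.03,0],[0,0,0.025,0],[0,0,0,0],[0,0,0,0],[0,0,0,0]]'
```

```text
time: 38.35
tool_pos: [490.5, -351.1, 118.1]
tcp_rot: [-180.0, 0.1, -10.2]
ft_force: [-0.1, 0.2, -3.1]
finger_gap: 51.6
grip_force: 43.1
time: 38.95
tool_pos: [493.3, -350.3, 41.1]
tcp_rot: [179.9, -0.1, -10.1]
ft_force: [1.2, -0.4, -2.1]
finger_gap: 51.5
grip_force: 43.0
```

```bash
python3 -m handwheel '[[0,0,0.008,0],[0,0,0.008,0],[0,0,0,0],[0,0,0,0]]'; python3 -m handwheel '[[0,0,0.002,0],[0,0,0,0]]'; python3 -m handwheel '[[0,0,0.002,0],[0,0,0,0]]'
```

```text
time: 39.35
tool_pos: [491.6, -349.7, 22.8]
tcp_rot: [-180.0, 0.0, -10.1]
ft_force: [-0.3, 0.2, -2.3]
finger_gap: 51.8
grip_force: 43.0
time: 39.55
tool_pos: [491.9, -350.0, 21.2]
tcp_rot: [-180.0, 0.0, -10.1]
ft_force: [1.0, 1.0, -3.2]
finger_gap: 51.6
grip_force: 43.0
time: 39.75
tool_pos: [492.2, -350.2, 20.7]
tcp_rot: [180.0, -0.0, -10.1]
ft_force: [-5.1, 3.5, 8.6]
finger_gap: 51.8
grip_force: 44.6
```

Contact; same drag-and-lower arc.

```bash
python3 -m handwheel '[[-0.003,0,0.0015,0],[-0.003,0,0.0015,0],[0,0,0,0]]'; python3 -m handwheel '[[-0.003,0,0.001,0],[-0.003,0,0.001,0],[-0.003,0,0.001,0],[0,0,0,0]]'; python3 -m handwheel '[[-0.003,0,0.0015,0],[-0.003,0,0.002,0],[0,0,0,0]]'
```

```text
time: 40.05
tool_pos: [490.3, -350.3, 20.2]
tcp_rot: [179.9, -0.5, -10.1]
ft_force: [6.7, 4.6, 10.5]
finger_gap: 51.4
grip_force: 43.9
time: 40.45
tool_pos: [481.6, -349.6, 17.5]
tcp_rot: [179.8, -0.6, -10.1]
ft_force: [6.5, 1.2, 10.2]
finger_gap: 51.8
grip_force: 44.5
time: 40.75
tool_pos: [475.4, -348.6, 13.9]
tcp_rot: [179.8, -0.5, -10.1]
ft_force: [5.2, 0.8, 11.2]
finger_gap: 51.6
grip_force: 45.6
```

```bash
python3 -m handwheel '[[-0.003,0,0.002,0],[-0.002,0,0.0015,0],[0,0,0,0]]'; python3 -m handwheel '[[-0.001,0,0.0015,0],[-0.0005,0,0.001,0],[0,0,0,0]]';  python3 -m handwheel '[[0,0,0.001,0],[0,0,0,0]]'
```

```text
time: 41.05
tool_pos: [470.5, -347.8, 10.2]
tcp_rot: [179.8, -0.5, -10.1]
ft_force: [7.5, 0.0, 8.3]
finger_gap: 51.6
grip_force: 46.1
time: 41.35
tool_pos: [468.8, -347.5, 8.1]
tcp_rot: [179.8, -0.5, -10.1]
ft_force: [2.8, 2.7, 15.6]
finger_gap: 51.4
grip_force: 47.6
time: 41.55
tool_pos: [468.7, -347.5, 8.0]
tcp_rot: [179.8, -0.5, -10.1]
ft_force: [-2.3, 5.8, 26.0]
finger_gap: 51.8
grip_force: 48.8
```

```bash
python3 -m handwheel '[[0,0,-0.001,0],[0,0,-0.001,0],[0,0,-0.001,0],[0,0,0,0]]'; python3 -m handwheel '[[0,0,0,0],[0,0,0,0],[0,0,0,0]]' 0.058;python3 -m handwheel '[[0,0,0,0],[0,0,0,0]]' 0.066; python3 -m handwheel '[[0,0,-0.02,0],[0,0,-0.035,0],[0,0,-0.04,0],[-0.03,0,-0.04,0],[-0.03,0,0,0],[0,0,0,0],[0,0,0,0]]'; python3 look.py m scene top; python3 - <<'E'
from chk import *
flowers('m',[420,-400],[520,-300],48)
print('red tray');flowers('m',[480,345],[510,395],48)
a=cv2.imread('pics/a_scene.png');i=cv2.imread('pics/m_scene.png')
d=cv2.absdiff(a,i).max(2)>50
for n,(x0,y0,x1,y1) in dict(gauge=(318,185,352,235),mug=(360,195,410,275),nippers=(145,250,230,280),bottle=(170,165,200,222),pot=(215,168,240,190),brush=(358,320,400,372),tile=(215,295,265,330)).items():print(n,d[y0:y1,x0:x1].sum(),(y1-y0)*(x1-x0))
E
```

```text
time: 41.95
tool_pos: [467.3, -346.9, 8.2]
tcp_rot: [179.8, -0.3, -10.1]
ft_force: [5.2, -1.7, 9.8]
finger_gap: 51.3
grip_force: 46.8
time: 42.25
tool_pos: [463.8, -344.4, 4.7]
tcp_rot: [-179.9, 0.1, -10.1]
ft_force: [0.7, 0.1, 0.7]
finger_gap: 57.9
grip_force: 0.0
time: 42.45
tool_pos: [464.4, -344.9, 5.3]
tcp_rot: [-180.0, 0.1, -10.1]
ft_force: [0.3, 0.1, 0.6]
finger_gap: 65.8
grip_force: 0.0
time: 43.15
tool_pos: [405.5, -334.5, 140.6]
tcp_rot: [-180.0, -0.0, -10.2]
ft_force: [-0.4, 0.2, -0.6]
finger_gap: 66.0
grip_force: 0.0
scene red 7 [255.7 164.6] [ 487.4 -334.9]
scene white 118 [267.8 159.2] [ 439.3 -344.7]
scene white 35 [248.1 160.9] [ 495.3 -368.6]
top red 6 [406.8 267. ] [ 487.8 -333.9]
top red 6 [416.8 269. ] [ 483.4 -359.6]
top red 9 [420.  268.7] [ 484.4 -367.8]
top white 650 [413.7 267.4] [ 487.3 -351.7]
top white 8 [431.9 277.2] [ 463.3 -397.7]
top white 39 [397.  289.4] [ 430.  -307.2]
red tray
scene red 24 [428.5 310.8] [496.8 358.1]
scene red 28 [438.  320.1] [499.6 383.9]
scene white 11 [423.1 308.4] [500.9 348.3]
scene white 6 [428.5 306.5] [488.6 350.5]
scene white 45 [432.4 315.7] [500.  370.7]
scene white 17 [440.7 323.6] [502.  392.4]
top red 14 [128.1 254.4] [500.3 382.6]
top red 16 [138.2 251.3] [508.9 357.4]
top red 6 [136.8 256. ] [496.7 360.1]
top red 8 [139.9 256.4] [496.  352.2]
top white 29 [124.8 255.8] [496.3 390.7]
top white 59 [133.1 256.8] [494.5 369.5]
top white 12 [141.2 259.8] [487.5 348.2]
gauge 224 1700
mug 1250 4000
nippers 0 2550
bottle 0 1710
pot 0 550
brush 0 2184
tile 0 1750
```

```bash
python3 - <<'E'
from geo import *
for n in('scene','top'):
    im=cv2.imread(f'pics/m_{n}.png');hsv=cv2.cvtColor(im,cv2.COLOR_BGR2HSV)
    for base in((487.5,-334.4),(483,-360)):
        print(n,[(d,*hsv[tuple(np.round(proj(n,np.array([base[0]-d*.9845,base[1]+d*.1754,48]))[::-1]).astype(int))].tolist()) for d in range(-16,60,4)])
for t in 'am':
    im=cv2.imread(f'pics/{t}_top.png');h,s,v=cv2.split(cv2.cvtColor(im,cv2.COLOR_BGR2HSV))
    for nm,m,(x0,y0,x1,y1) in(('knife',(h>10)&(h<22)&(s>60),(222,280,246,300)),('handle',(s<50)&(v>130),(270,270,294,298)),('mug',(h>50)&(h<85)&(s>25),(190,260,240,312))):
        q=np.argwhere(m[y0:y1,x0:x1]);print(t,nm,len(q),q.mean(0)[::-1]+[x0,y0])
    im=cv2.imread(f'pics/{t}_scene.png');h,s,v=cv2.split(cv2.cvtColor(im,cv2.COLOR_BGR2HSV))
    q=np.argwhere(((h>50)&(h<85)&(s>25))[215:280,355:415]);print('scene mug',len(q),q.mean(0)[::-1]+[355,215],q.min(0),q.max(0))
E
```

```text
scene [(-16, 23, 33, 92), (-12, 9, 55, 161), (-8, 2, 101, 185), (-4, 6, 144, 219), (0, 5, 144, 205), (4, 2, 119, 215), (8, 6, 90, 189), (12, 17, 69, 133), (16, 17, 71, 130), (20, 16, 70, 142), (24, 16, 63, 157), (28, 168, 21, 156), (32, 150, 29, 142), (36, 12, 79, 181), (40, 2, 47, 152), (44, 157, 23, 143), (48, 20, 26, 149), (52, 28, 17, 223), (56, 28, 17, 222)]
scene [(-16, 18, 29, 150), (-12, 14, 59, 133), (-8, 5, 116, 206), (-4, 11, 141, 224), (0, 10, 146, 219), (4, 3, 132, 201), (8, 7, 90, 208), (12, 16, 70, 131), (16, 17, 72, 128), (20, 16, 70, 132), (24, 17, 58, 176), (28, 161, 23, 157), (32, 160, 28, 166), (36, 1, 48, 160), (40, 165, 30, 152), (44, 141, 30, 161), (48, 15, 19, 165), (52, 21, 19, 175), (56, 22, 20, 189)]
top [(-16, 80, 4, 180), (-12, 23, 6, 172), (-8, 0, 64, 175), (-4, 177, 164, 166), (0, 176, 154, 154), (4, 177, 147, 135), (8, 4, 63, 154), (12, 18, 45, 96), (16, 16, 42, 66), (20, 14, 46, 83), (24, 18, 54, 94), (28, 130, 4, 177), (32, 125, 55, 153), (36, 123, 57, 152), (40, 123, 45, 147), (44, 150, 1, 171), (48, 98, 128, 24), (52, 126, 116, 11), (56, 90, 46, 28)]
top [(-16, 80, 4, 180), (-12, 70, 4, 179), (-8, 179, 64, 174), (-4, 177, 157, 161), (0, 176, 160, 148), (4, 178, 114, 139), (8, 3, 47, 162), (12, 17, 41, 99), (16, 14, 53, 62), (20, 14, 40, 70), (24, 17, 52, 98), (28, 135, 3, 174), (32, 126, 57, 151), (36, 125, 48, 153), (40, 124, 69, 115), (44, 132, 36, 127), (48, 100, 55, 28), (52, 90, 15, 33), (56, 120, 28, 45)]
a knife 118 [233.58474576 289.79661017]
a handle 55 [282.94545455 282.43636364]
a mug 665 [212.95488722 285.16691729]
scene mug 205 [388.42439024 237.8       ] [ 9 12] [45 48]
m knife 124 [233.62903226 289.81451613]
m handle 9 [285.         285.33333333]
m mug 669 [213.03139013 285.52167414]
scene mug 202 [388.49009901 237.9009901 ] [ 9 12] [45 48]
```

```bash
python3 - <<'E'
import cv2,numpy as np
a=cv2.imread('pics/a_scene.png');m=cv2.imread('pics/m_scene.png')
for n,(x0,y0,x1,y1) in dict(handle=(328,188,344,214),bands=(330,206,342,214)).items():
    t=a[y0:y1,x0:x1];R=cv2.matchTemplate(m[y0-15:y1+15,x0-15:x1+15],t,cv2.TM_CCOEFF_NORMED);_,v,_,l=cv2.minMaxLoc(R);print(n,v,l)
g=lambda im:[ (y,''.join('%4d'%x for x in cv2.cvtColor(im,cv2.COLOR_BGR2GRAY)[y,326:348])) for y in (189,192,200,208,212)]
for p,q in zip(g(a),g(m)):print(p,'\n',q)
E
```

```text
handle 0.685302734375 (16, 15)
bands 0.9171838164329529 (15, 15)
(189, ' 144 145 146 146 145 146 153 168 199 221 217 184 135 103  87  83  82  82  82  83  83  83') 
 (189, ' 144 144 145 145 145 144 140 131 136 134 132 150 182 154 148 147 145 146 145 146 147 148')
(192, ' 145 146 147 148 143 125 133 159 201 225 228 218 180 152 135 130 131  98  91  83  81  82') 
 (192, ' 145 145 146 148 148 138 103 118 126 128 131 135 139 139 135 137 147 148 148 146 144 146')
(200, ' 146 146 145 145 141 127 124 126 126 128 129 130 130 131 136 144 146 148 149 148 148 148') 
 (200, ' 145 145 146 145 144 134 118 119 122 131 133 134 134 134 138 144 146 147 148 148 148 148')
(208, ' 103  83  77  83  98 102  95 106 120 127 120 103  94  97  80  80  85  92 108 130 142 143') 
 (208, ' 103  83  77  77  87 106  93 101 116 122 109 104  98  90  79  80  84  92 107 130 142 143')
(212, '  78  78  78  79  80  83  86  88  91  93  90  88  81  62  62  75  77  77  73  63  55  76') 
 (212, '  78  78  79  79  79  81  82  87  90  91  90  88  83  68  63  75  77  77  73  63  55  75')
```

```bash
python3 -c "
from bench import r;print(r.hand_in())"
```

```text
the job is handed in; nothing more can be done
None
```

I tried all four bores from left to right: places 1, 3 and 4 took the gauge to its shoulder, and place 2 stopped about 11 mm in on grout. The gauge is back in its stand, pair 1–2 stands upright in the red rework tray and pair 3–4 in the white ready tray, and the job was handed in at about 43 s.

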